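Find the ripe avocado with the pin tester

ROBOT

A 7-joint arm with a two-finger parallel gripper is mounted at the origin on the work surface. World frame = base frame: x ahead of the robot, y to its left, z up, the work surface at z = 0. Lengths are in m, angles in rad, forces in N, time in s.
With the tool pointing down it reaches from about 0.425 to 0.925 m from the base axis. Payload 6.8 kg.
Tool frame: the origin (TCP) lies midway between the tips of the shut fingers; the grasp point (between the pads) lies 19 mm behind it; z points along the fingers, y is the direction in which the jaws open and shut (so a half turn about z gives the same grasp; the last joint's range is limited). The gripper opens to 85 mm and grips with 20 to 120 N. Pads are 22 mm wide; open, the fingers measure 114 mm over their backs; the gripper's body (76 mm by 85 mm) begins 54 mm behind the grasp point. The pads swing forward as they close: fully open they stand 13 mm farther back than shut.
Start: joints at [1.203, 0.477, 0.022, 1.555, -0.011, 1.109, -0.083], TCP at [0.173, -0.652, 0.231] pointing down, gripper open.
Joint ranges: [-2.96, 2.96], [-0.34, 2.1], [-1.41, 1.46], [0.24, 2.44], [-1.37, 4.51], [0.17, 1.92], [-2.96, 2.96]. Speed limits (rad/s): [2.39, 2.39, 3.14, 3.14, 3.14, 3.14, 3.14].

INTERFACE

Orientations are given as a 3x3 rotation matrix whose columns are the frame's x, y, z axes.
In Python, from station import status, eyes, workorder gives the robot as it stands. The module is installed in compiled form; this text tells all that it offers.
- The arm moves only by the shell command python3 -m crank 'ROWS' [OPENING] [FORCE]. ROWS is text: rows parted by semicolons, each of 4 numbers parted by spaces: the shift along the tool's x, y, z in mm, then the turn about the tool's z in degrees. In form: dx dy dz roll; .... A call has 1 to 12 rows; each row is the pose to reach, as a shift and turn from the pose measured when the call began, along the tool's axes at that moment; what a row does not reach only later rows make up. A row lasts 1/10 s, in which the tool goes at most 50 mm and 8.59 degrees, less where a joint would pass 70% of its speed; a pose out of reach is approached as far as the arm can. A call with a gripper value outside its range is refused whole. OPENING is the opening in per cent of the stroke, from 0 (shut) to 100 (fully open), set as the call begins (- or left out, the last holds). The fingers move at their own pace and stop on an object; FORCE is the grip in N (left out, the last holds). Time passes only in rows, so rows that repeat a pose let the fingers close. It gives the time, the measured TCP pose, the force and the opening at its end, in the units of the state.
- status.read_state(): the state, without advancing time (a new reading comes with each control period).
- eyes.snapshot(name): name is "side" or "top" or "wrist"; returns the picture (420x560x3 uint8, red, green, blue); there is no depth.
- eyes.camera_model(name): a dict with "mtx" (3x3 intrinsics, pixels), "D" ([k1, k2, p1, p2, k3] as OpenCV has them; the pictures are not rectified), "R" (3x3) and "t" (3): a world point X has camera coordinates R X + t; the wrist camera has in their place "tool_from_camera" (4x4, takes a point from camera to tool coordinates, whose origin is the TCP and whose axes are the flange's). Camera axes: x right, y down, z forward; pixel columns grow to the right and rows downward; lengths in m; the calibration is good to about 2 mm. A picture is of the moment at which its call begins: read the wrist's pose just before it. camera_model takes no time and is no camera call.
- workorder.finish_job(): hands the job in, once; it reports no verdict.
Trained networks look in the newest picture that a camera, given by its name, has taken for a name from the list of things; names that differ only in an ending like _2 or _b are one class to them, and where a whole thing is asked for, a point or a joint stands for the part that bears it (a point fixed in the world has none). Each returns a list of dicts, best first, with "score" (0 to 1); they miss things now and then, are a little off and sometimes report something else, mostly with a low value. They report only what shows in the picture. A call takes as long as a camera call. They do not tell look-alikes from the thing itself.
- eyes.spot_in(label, camera): "position" ([row, column] in pixels, amid what is visible of it).
- eyes.silhouettes(label, camera): "pixels" (420x560 bool, what is visible of it) and "position" ([row, column] in pixels, amid what is visible of it).
The state is a dict: "t": time; "joint_positions": joint angles; "joint_velocities": joint speeds; "joint_efforts": joint torques, N m; "ee_pos": TCP position; "orientation": TCP orientation; "force": force on the tool from outside, world axes, zero at the start; "wrist_torque": the same for the moment, N m; "width": opening from 0.0 (shut) to 1.0 (fully open).
Only numpy, scipy, OpenCV 4.12 (cv2) and the standard library are available. Lean on these libraries where they do the work, as an engineer would, in place of code of your own. Each camera call takes 0.05 s, during which the arm holds its last target.

TASK

Find out which of the three avocados is ripe: take the pin tester from its stand and press its pin gently (about 5 N, never over 10 N) straight down on the stem button of one avocado after another, until you have found the one that gives moderately, neither hard nor mushy. Then hang the tester back in its stand and put the ripe avocado in the bowl, leaving the other avocados in their cups and everything else where it is.

Things in the scene. Friction and masses are not known exactly. Their poses are not given: they have to be found in the camera images.
- place0 (a point): On the fixed light wooden rack board (110 x 330 x 20 mm), a point of its upper face on the axis of the first of three places 105 mm apart; y runs along the row (place1 lies to -y), z up. On each place is a fixed white cup (58 mm across, rim 14 mm above its inner floor) holding one avocado upright. Each cup's inner floor is 10 to 26 mm above this point, at random, so an avocado's top is 88 to 104 mm above it.
- place1 (a point): The same for the middle place. The three avocados look alike: dark green-brown, pear-shaped, 78 mm tall, 54 mm across between 26 and 50 mm above the underside, 30 mm at the top, about 190 g. In the middle of the top is a round brown stem button, 19 mm across, flush; pressed down, it sinks into the fruit on a spring, by up to 14 mm.
- place2 (a point): The same for the third place (to -y of place1). One avocado is hard (its button gives about 0.25 mm per N), one ripe (about 1.1 mm per N), one overripe (about 3.6 mm per N, on its stop at 14 mm from about 4 N); which stands where is random. (In the names of the rules a is the ripe one, b the hard one, c the overripe one.)
- tester_grip (a point): Centre of the black square handle (24 x 24 x 55 mm) of the loose pin tester (150 g), which hangs upright in its stand at the start; z up along the tester, x and y square to the handle's faces. Below the handle: a steel flange (44 mm across, underside 32.5 mm below this point), a white barrel (24 mm across, ending 77.5 mm below this point) and the sprung pin.
- tester_tip (a point): Tip of the tester's steel pin (7 mm thick), on the tester's axis; 102.5 mm below tester_grip when the pin is fully out, 25 mm below the barrel.
- tester_pin (a joint): How far the sprung pin is pushed back into the barrel, in m: 0 fully out, 0.018 at the stop. Its spring has 1.0 N per mm, so 5 mm means 5 N. A small brass pointer on either side of the barrel rides with the pin.
- stand_top (a point): Centre of the mouth of the tester's stand, a fixed upright wooden tube, 85 mm tall, 60 mm across, bore 33 mm, open down to the table. The tester's barrel goes in the bore and its flange rests on the rim; then tester_grip is 32.5 mm above this point.
- bowl_in (a point): Centre of the inner floor of the wide white bowl (180 mm across, rim 42 mm above the table, fixed).
- mug: Bystander: loose white mug with a handle, 72 mm across, 75 mm tall; origin at the centre of its underside.
- jar: Bystander: loose glass jar with a steel lid, 72 mm across, 95 mm tall; origin at the centre of its underside.
- dip_dish: Bystander: loose small white dish, 72 mm across, 32 mm tall; origin at the centre of its underside.
Mind the look-alikes: they are no part of the job. What is shaped like the part that bears tester_grip but blue or turquoise is not meant.

How it is judged:
On the way:
1. the tester's pin presses the ripe avocado's stem button with at least 3 N for 0.2 s (contact force between tester and stem_a above 3 N and value of joint tester_pin above 0.0025 m), for 0.2 s.
At the end, for the whole second after the job is handed in: The ripe avocado lies at rest in the bowl (its centre within 60 mm of the bowl's axis and below 70 mm), the tester hangs upright in its stand (within 12 mm of the axis, flange on the rim within about 7 mm, tilt under 0.12 rad) and the other two avocados are within 12 mm of where they stood (horizontal distance between fruit_a_c0 and bowl_in below 0.06 m and height (world z) of fruit_a_c0 below 0.07 m and linear speed of fruit_a below 0.03 m/s and horizontal distance between tester_grip and stand_top below 0.012 m and z of tester_grip in the frame of stand_top below 0.04 m and angle between tester_grip's own z axis and vertical below 0.12 rad and distance of each of fruit_b_c0, fruit_c_c0 from where it was at the start of the episode below 0.012 m); the robot touches nothing.
It fails at once if the tester presses an avocado with more than 10 N (it bruises) (contact force between tester and fruit_a above 10 N or contact force between tester and fruit_b above 10 N or contact force between tester and fruit_c above 10 N).
It fails at once if the mug, the jar or the dip dish is shifted by more than 30 mm (distance of any of mug, jar, dip_dish from where it was at the start of the episode above 0.03 m).
It also fails if it takes over 72 s, if anything falls off the work surface, if the arm or the gripper's body presses on something with over 40 N, if the wrist force passes 120 N, or if a joint passes its speed limit or range.

## Working session

There is one attempt and no reset: what is moved stays moved. The work goes in short steps, Python scripts to look and compute and a shell command to move; the robot and the scene stay as the last step left them, time stands still between calls to the robot, and variables do not carry over. Pictures are saved under pics/ and viewed, and the job is handed in when it is done.

```bash
mkdir -p pics; ls; python3 - <<'E'
from station import status, eyes
import cv2,numpy as np
s=status.read_state(); print({k:np.round(v,3).tolist() for k,v in s.items()})
for n in ("side","top","wrist"):
    im=eyes.snapshot(n); cv2.imwrite(f"pics/{n}0.png",im[:,:,::-1])
    print(n,{k:np.round(v,4).tolist() for k,v in eyes.camera_model(n).items()})
E
```

```text
pics
{'t': 0.0, 'joint_positions': [1.203, 0.478, 0.022, 1.556, -0.011, 1.109, -0.083], 'joint_velocities': [0.002, -0.002, -0.002, -0.0, 0.001, -0.002, 0.001], 'joint_efforts': [0.0, -59.643, 1.608, -28.119, 0.012, 0.009, -0.0], 'ee_pos': [0.173, -0.652, 0.23], 'orientation': [[0.966, 0.257, -0.001], [0.257, -0.966, 0.002], [-0.0, -0.002, -1.0]], 'force': [-0.496, -0.58, -0.657], 'wrist_torque': [-0.003, 0.035, 0.001], 'width': 0.997}
side {'mtx': [[489.6958, 0.0, 283.4722], [0.0, 489.6958, 216.9209], [0.0, 0.0, 1.0]], 'D': [-0.1516, 0.0, 0.0, 0.0, 0.0], 'R': [[-0.9705, -0.2405, -0.0178], [-0.121, 0.5494, -0.8268], [0.2086, -0.8002, -0.5623]], 't': [0.5662, 0.1404, 1.2744]}
top {'mtx': [[496.6448, 0.0, 274.4625], [0.0, 496.6448, 205.3062], [0.0, 0.0, 1.0]], 'D': [-0.1692, 0.0, 0.0, 0.0, 0.0], 'R': [[-0.0515, -0.9987, -0.0037], [-0.9764, 0.0511, -0.2097], [0.2096, -0.0072, -0.9778]], 't': [0.0561, 0.6021, 1.323]}
wrist {'mtx': [[331.5903, 0.0, 283.0957], [0.0, 331.5903, 210.2567], [0.0, 0.0, 1.0]], 'D': [-0.0736, 0.0, 0.0, 0.0, 0.0], 'tool_from_camera': [[-0.0001, -0.9478, -0.3189, 0.0826], [1.0, -0.0001, -0.0002, 0.0007], [0.0002, -0.3189, 0.9478, -0.1419], [0.0, 0.0, 0.0, 1.0]]}
```

View pics/side0.png

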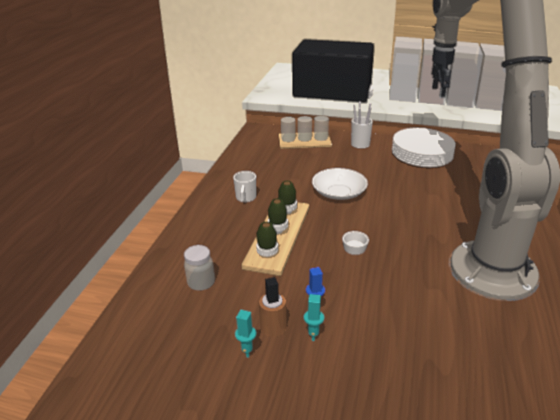

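View pics/top0.png

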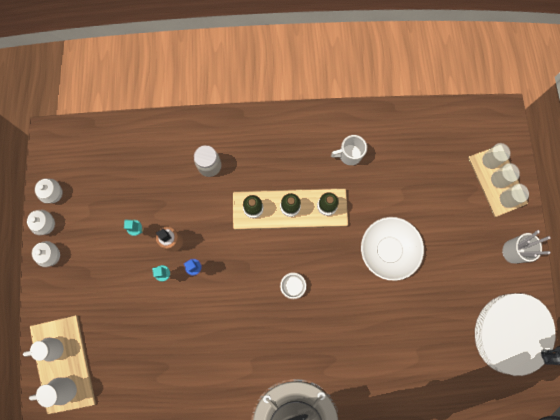

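View pics/wrist0.png

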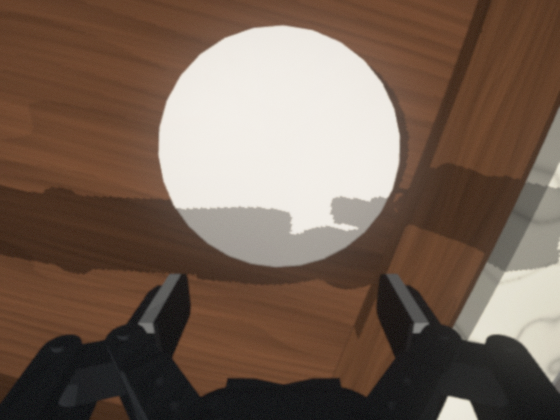

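The black handle in the stand is at side (row 292, col 272) and top (row 238, col 165). The blue one (top 267,193) and the turquoise ones (top 228,133 and 272,162) are decoys. I'll confirm this in crops and triangulate.

```bash
cat > h.py <<'E'
import numpy as np, cv2
from station import status, eyes
CM={n:{k:np.array(v,float) for k,v in eyes.camera_model(n).items()} for n in("side","top","wrist")}
def pose(n,s=None):
    c=CM[n]
    if n!="wrist": return c["R"],c["t"]
    s=s or status.read_state()
    T=np.eye(4);T[:3,:3]=s["orientation"];T[:3,3]=s["ee_pos"]
    W=np.linalg.inv(T@c["tool_from_camera"]); return W[:3,:3],W[:3,3]
def ray(n,rc,s=None):
    R,t=pose(n,s);c=CM[n]
    u=cv2.undistortPoints(np.array([[[rc[1],rc[0]]]],float),c["mtx"],c["D"])[0,0]
    d=R.T@np.array([u[0],u[1],1]);return -R.T@t,d/np.linalg.norm(d)
def atz(n,rc,z,s=None):
    o,d=ray(n,rc,s);return o+d*(z-o[2])/d[2]
def tri(rays):
    A=0;b=0
    for o,d in rays:
        P=np.eye(3)-np.outer(d,d);A=A+P;b=b+P@o
    x=np.linalg.solve(A,b);return x,[float(np.linalg.norm((np.eye(3)-np.outer(d,d))@(x-o))) for o,d in rays]
def proj(n,X,s=None):
    R,t=pose(n,s);c=CM[n]
    p=cv2.projectPoints(np.array([X],float),cv2.Rodrigues(R)[0],t,c["mtx"],c["D"])[0][0,0];return p[::-1]
def tomove(target,s=None):
    s=s or status.read_state();return np.array(s["orientation"]).T@(np.array(target)-s["ee_pos"])*1000
E
python3 - <<'E'
from h import *
ims={n:eyes.snapshot(n) for n in("side","top")}
for l in("tester_grip","place0","place1","stand_top","bowl_in","mug","jar","dip_dish"):
    for n in ims: print(l,n,[(np.round(d["position"]).tolist(),round(d["score"],2)) for d in eyes.spot_in(l,n)][:6])
a=cv2.resize(ims["side"][250:370,210:350],None,fx=4,fy=4,interpolation=2)[:,:,::-1]
b=cv2.resize(ims["top"][200:300,100:220],None,fx=5,fy=5,interpolation=2)[:,:,::-1]
cv2.imwrite("pics/ca.png",a);cv2.imwrite("pics/cb.png",b)
c=cv2.resize(ims["top"][170:300,220:440],None,fx=3.5,fy=3.5,interpolation=2)[:,:,::-1]
cv2.imwrite("pics/cc.png",c)
E
```

```text
tester_grip side [([316.0, 316.0], 0.93), ([335.0, 244.0], 0.69), ([280.0, 313.0], 0.68), ([292.0, 271.0], 0.56)]
tester_grip top [([271.0, 160.0], 0.74), ([268.0, 194.0], 0.63), ([238.0, 165.0], 0.61), ([229.0, 134.0], 0.46), ([218.0, 285.0], 0.41)]
place0 side [([251.0, 280.0], 0.64), ([293.0, 269.0], 0.29)]
place0 top [([215.0, 290.0], 0.91)]
place1 side [([251.0, 280.0], 0.64), ([293.0, 269.0], 0.29)]
place1 top [([215.0, 290.0], 0.91)]
stand_top side [([321.0, 275.0], 0.61)]
stand_top top [([241.0, 173.0], 0.86)]
bowl_in side [([186.0, 341.0], 0.72)]
bowl_in top [([247.0, 396.0], 0.6)]
mug side [([186.0, 244.0], 0.59)]
mug top [([151.0, 353.0], 0.88)]
jar side []
jar top [([159.0, 208.0], 0.93)]
dip_dish side [([239.0, 357.0], 0.75)]
dip_dish top [([283.0, 293.0], 0.66), ([152.0, 352.0], 0.53), ([234.0, 164.0], 0.51)]
```

View pics/ca.png

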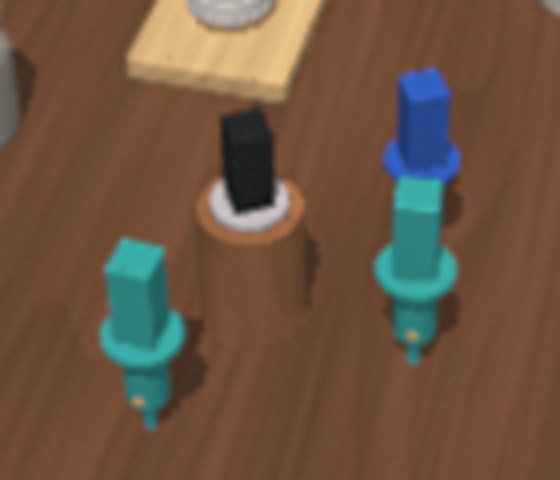

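View pics/cb.png

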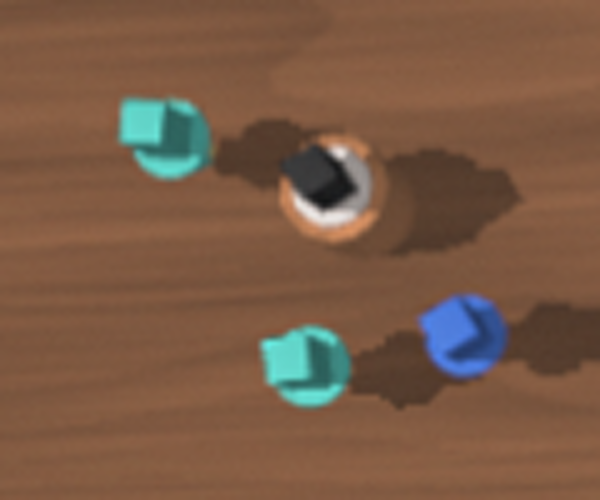

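View pics/cc.png

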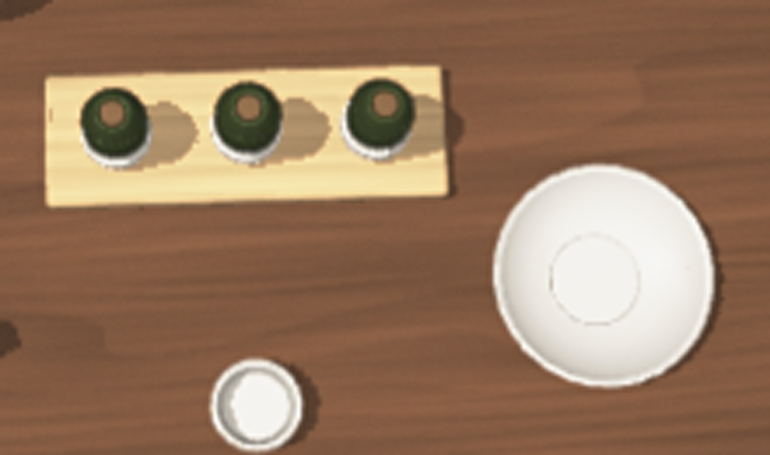

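The crops confirm it: the tester is the black handle standing in the wooden tube. The blue and turquoise pieces stand loose on the table and aren't wanted. Next I'll work out positions.

```bash
python3 - <<'E'
from h import *
print("stand",atz("top",(237.4,166.4),.085), "side", atz("side",(250+205/4,210+250/4),.085))
for rc in((202.3,252),(200.6,291.1),(199.7,330)): print("stem",atz("top",rc,.116))
print("bowl rim",atz("top",(170+275/3.5,220+604/3.5),.042))
for l,z,rc in(("mug",.075,(151,353)),("jar",.095,(159,208)),("dish",.032,(283,293))): print(l,atz("top",rc,z))
for p in((285,165),(320,145),(356,180),(322,210)): print(atz("top",(200+p[1]/5,100+p[0]/5),.145 if p!=(322,210) else .09))
im=eyes.snapshot("side")
cv2.imwrite("pics/cd.png",cv2.resize(im[170:270,230:330],None,fx=6,fy=6,interpolation=2)[:,:,::-1])
E
```

```text
stand [0.52538978 0.32505364 0.085     ] side [0.52587807 0.32665388 0.085     ]
stem [0.60444987 0.0851268  0.116     ]
stem [ 0.603628   -0.02017445  0.116     ]
stem [ 0.60064758 -0.12514909  0.116     ]
bowl rim [ 0.46718061 -0.30083111  0.042     ]
mug [ 0.74836564 -0.20702384  0.075     ]
jar [0.73962064 0.20398461 0.095     ]
dish [ 0.3879727  -0.01546883  0.032     ]
[0.52871206 0.33697151 0.145     ]
[0.53845156 0.31819465 0.145     ]
[0.5189651 0.2992245 0.145    ]
[0.51218978 0.32963927 0.09      ]
```

View pics/cd.png

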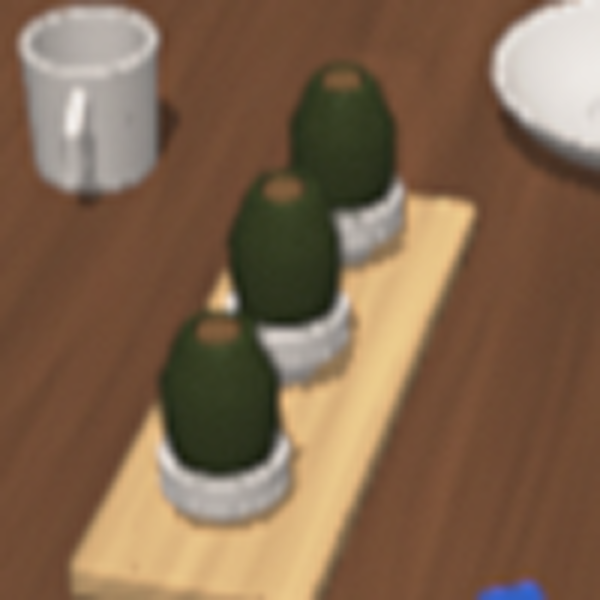

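```bash
python3 - <<'E'
from h import *
st=[((225,266.3),(202.3,252)),((201.2,277.2),(200.6,291.1)),((183,287.2),(199.7,330))]
for a,b in st: print(tri([ray("side",a),ray("top",b)]))
s=status.read_state()
for w in[(.33,-.52,.30),(.5,-.35,.32),(.6,-.1,.32),(.6,.1,.32),(.525,.325,.29)]: print(w,np.round(tomove(w,s)))
E
```

```text
(array([0.6056874 , 0.08532667, 0.11244836]), [0.000438470492673412, 0.00043847049267374587])
(array([ 0.60330796, -0.01990261,  0.12051807]), [0.000674445637249381, 0.0006744456372492312])
(array([ 0.60046004, -0.12472366,  0.11908021]), [0.0004829265539665726, 0.00048292655396642493])
(0.33, -0.52, 0.3) [185. -88. -69.]
(0.5, -0.35, 0.32) [ 393. -208.  -89.]
(0.6, -0.1, 0.32) [ 554. -424.  -89.]
(0.6, 0.1, 0.32) [ 606. -618.  -89.]
(0.525, 0.325, 0.29) [ 591. -854.  -59.]
```

```bash
python3 -m crank '45 -22 -20 0; 90 -44 -40 0; 135 -66 -60 0; 185 -88 -69 0; 225 -112 -75 0; 265 -135 -80 0; 305 -160 -85 0; 350 -185 -89 0; 393 -208 -89 0; 420 -245 -89 0; 448 -285 -89 0; 475 -320 -89 0' 100
```

```text
t: 2.3
ee_pos: [0.551, -0.2186, 0.3204]
orientation: [[0.966, 0.258, 0.0], [0.258, -0.966, 0.0], [0.0, -0.0, -1.0]]
force: [0.8, -0.8, 0.0]
width: 1.0
```

```bash
python3 -m crank '22 -40 0 0; 44 -80 0 0; 64 -120 0 0; 84 -160 0 0; 104 -198 0 0; 117 -246 0 0; 129 -295 0 0; 126 -343 0 0; 123 -390 5 0; 120 -438 10 0; 117 -485 20 0; 115 -532 30 0'
python3 - <<'E'
from h import *
s=status.read_state();print(s["ee_pos"],s["joint_velocities"])
im=eyes.snapshot("wrist");cv2.imwrite("pics/w1.png",im[:,:,::-1])
print([(d["position"],d["score"]) for d in eyes.spot_in("tester_grip","wrist")])
E
```

```text
t: 3.5
ee_pos: [0.5243, 0.3267, 0.2907]
orientation: [[0.966, 0.257, 0.001], [0.257, -0.966, 0.0], [0.001, -0.0, -1.0]]
force: [1.3, 0.0, -0.7]
width: 1.002
[0.52434765 0.32667315 0.29065924] [-0.68798012  0.28119062 -0.1288578  -0.12536948  0.17765487 -0.10196944
 -0.85374545]
[([122.9, 200.2], 0.78), ([252.2, 245.4], 0.69), ([257.9, 321.9], 0.65), ([179.8, 282.6], 0.63)]
```

View pics/w1.png

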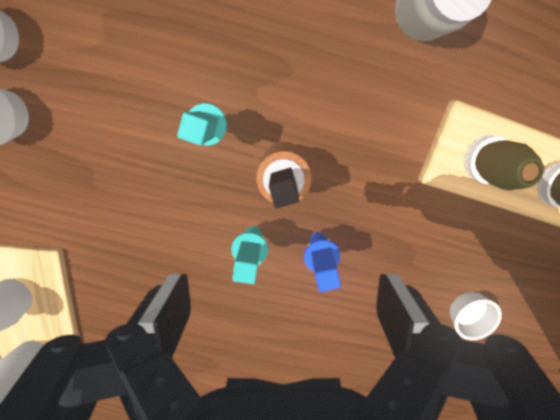

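```bash
python3 - <<'E'
from h import *
s=status.read_state();print(s["ee_pos"],s["joint_velocities"][:2])
im=eyes.snapshot("wrist");cv2.imwrite("pics/w2.png",cv2.resize(im[140:220,240:340],None,fx=8,fy=7.5,interpolation=2)[:,:,::-1])
print(np.round(s["orientation"],3).tolist())
print(s["ee_pos"], proj("wrist",[.5255,.3258,.145],s),proj("wrist",[.5255,.3258,.085],s))
E
```

```text
[0.51976429 0.3328415  0.28944224] [ 0.0629752  -0.02306493]
[[0.963, 0.269, -0.003], [0.269, -0.963, 0.003], [-0.002, -0.004, -1.0]]
[0.51976429 0.3328415  0.28944224] [191.45537263 292.42597803] [176.41447396 291.17103728]
```

View pics/w2.png

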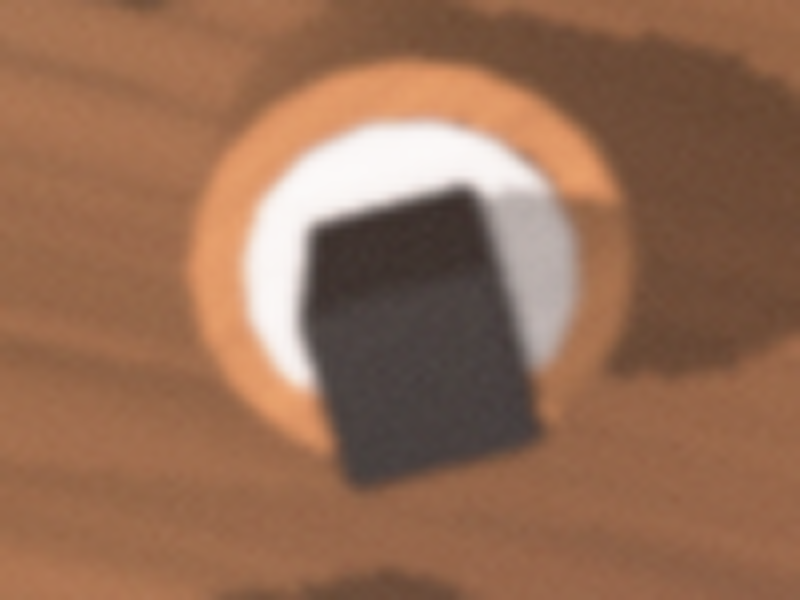

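```bash
python3 - <<'E'
from h import *
s=status.read_state();print(s["ee_pos"])
P=[atz("wrist",(140+r/7.5,240+c/8),.145,s) for c,r in((305,325),(495,265),(542,430),(355,490))]
P=np.array(P);print(P,P.mean(0))
for i in range(4):
    d=P[(i+1)%4]-P[i];print(np.linalg.norm(d),np.degrees(np.arctan2(d[1],d[0])))
Q=np.array(s["orientation"]);print("yaw x",np.degrees(np.arctan2(Q[1,0],Q[0,0])))
E
```

```text
[0.52224215 0.32907766 0.2898643 ]
[[0.53190374 0.33594403 0.145     ]
 [0.5444675  0.31763805 0.145     ]
 [0.52646698 0.30683913 0.145     ]
 [0.513582   0.32513168 0.145     ]] [0.52910505 0.32138822 0.145     ]
0.022202635105809707 -55.537412830789954
0.02099131223583007 -149.0395093337941
0.022374985089064933 125.16026025458685
0.02127423216438979 30.54646118633036
yaw x 15.354035155527063
```

```bash
python3 - <<'E'
from h import *
s=status.read_state();print(s["ee_pos"],s["joint_velocities"].round(3)); print(tomove((.5255,.3258,.25),s))
E
```

```text
[0.52224215 0.32907766 0.2898643 ] [ 0.054 -0.015  0.068 -0.005  0.019  0.012  0.02 ]
[ 2.32487618  4.08915584 39.85464404]
```

```bash
python3 -m crank '1 2 10 -8; 2 4 25 -16; 2 4 40 -17.5; 2 4 40 -17.5; 2 4 40 -17.5; 2 4 40 -17.5' 65
python3 - <<'E'
from h import *
s=status.read_state()
im=eyes.snapshot("wrist");cv2.imwrite("pics/w3.png",cv2.resize(im[130:270,220:360],None,fx=4.2,fy=4.2,interpolation=2)[:,:,::-1])
print(s["ee_pos"], s["joint_velocities"].round(3),proj("wrist",[.5255,.3258,.145],s),proj("wrist",[.5255,.3258,.085],s))
Q=np.array(s["orientation"]);print("yaw x",np.degrees(np.arctan2(Q[1,0],Q[0,0])));np.save("s3.npy",s,allow_pickle=True)
E
```

```text
t: 4.25
ee_pos: [0.5256, 0.3259, 0.2507]
orientation: [[0.841, 0.541, -0.001], [0.541, -0.841, 0.002], [0.0, -0.002, -1.0]]
force: [0.0, 0.4, 0.1]
width: 0.649
[0.5255869  0.3259134  0.25067873] [-0.002 -0.003 -0.004 -0.002  0.002  0.     0.008] [209.34325676 282.50002555] [189.57830168 282.72926628]
yaw x 32.740818759825835
```

View pics/w3.png

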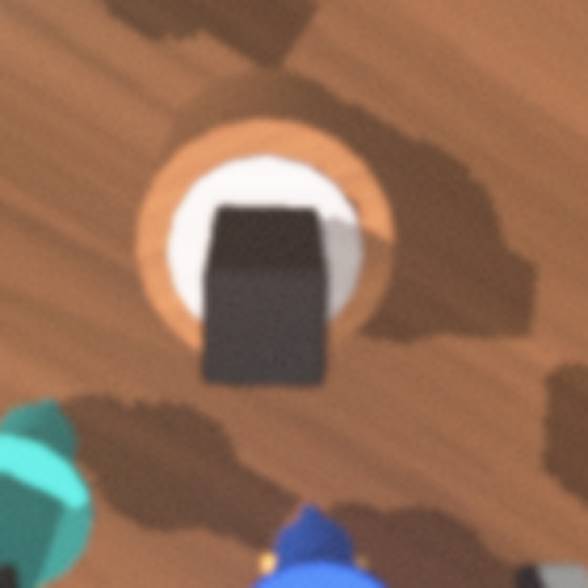

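```bash
python3 -m crank '1 0.5 35 0; 1 0.5 70 0; 1 0.5 100 0; 1 0.5 125 0; 1 0.5 140 0; 1 0.5 147 0; 1 0.5 149 0; 1 0.5 149 0' 65 && python3 -m crank '0 0 0 0; 0 0 0 0; 0 0 0 0; 0 0 0 0; 0 0 0 0; 0 0 0 0' 10 60
python3 - <<'E'
from h import *
im=eyes.snapshot("side");cv2.imwrite("pics/s4.png",cv2.resize(im[170:350,180:380],None,fx=3,fy=3,interpolation=2)[:,:,::-1])
E
```

```text
t: 5.1
ee_pos: [0.5272, 0.327, 0.1028]
orientation: [[0.841, 0.541, 0.001], [0.541, -0.841, 0.003], [0.002, -0.002, -1.0]]
force: [0.1, -0.1, -0.2]
width: 0.648
t: 5.7
ee_pos: [0.5278, 0.3275, 0.1039]
orientation: [[0.841, 0.541, 0.003], [0.541, -0.841, 0.004], [0.004, -0.002, -1.0]]
force: [-0.1, 0.1, 7.2]
width: 0.274
```

View pics/s4.png

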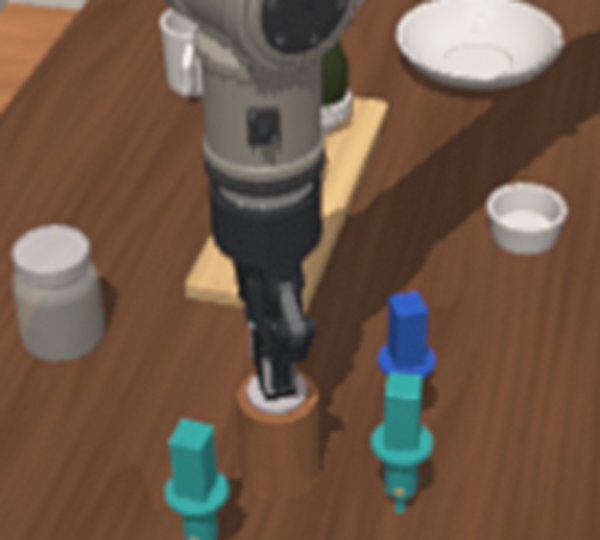

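```bash
python3 -m crank '0 0 -10 0; 0 0 -30 0; 0 0 -55 0; 0 0 -85 0; 0 0 -115 0; 0 0 -140 0; 0 0 -150 0; 0 0 -150 0; 0 0 -150 0'
python3 - <<'E'
from h import *
s=status.read_state();print(tomove((.6057,.0853,.254),s),s["force"],s["wrist_torque"])
E
```

```text
t: 6.65
ee_pos: [0.5269, 0.3264, 0.2527]
orientation: [[0.841, 0.541, 0.001], [0.541, -0.841, 0.003], [0.002, -0.002, -1.0]]
force: [0.7, -0.5, -2.2]
width: 0.273
[-64.16921268 245.36223367  -1.8374718 ] [ 0.66565533 -0.49436152 -2.24201984] [-0.04947382  0.0269112  -0.03916726]
```

```bash
python3 -m crank '-10 40 0 0; -23 87 0 0; -35 134 0 0; -47 180 0 0; -58 222 0 0; -64 245 0 0; -64 245 0 0; -64 245 0 0; -64 245 0 0; -64 245 0 0'
python3 - <<'E'
from h import *
s=status.read_state();print(tomove((.6057,.0853,.254),s),s["force"],s["joint_velocities"].round(3))
for n in("wrist","side","top"):
    im=eyes.snapshot(n)
    if n=="wrist": cv2.imwrite("pics/w5.png",im[:,:,::-1])
    if n=="side": cv2.imwrite("pics/s5.png",cv2.resize(im[100:280,180:380],None,fx=3,fy=3,interpolation=2)[:,:,::-1])
    if n=="top": cv2.imwrite("pics/t5.png",cv2.resize(im[130:280,180:380],None,fx=3,fy=3,interpolation=2)[:,:,::-1])
E
```

```text
t: 7.65
ee_pos: [0.605, 0.0875, 0.2517]
orientation: [[0.839, 0.543, 0.0], [0.543, -0.839, 0.003], [0.002, -0.003, -1.0]]
force: [-0.5, -0.3, -1.5]
width: 0.273
[-0.62731293  2.26500249 -2.28012173] [-0.51960624 -0.31620903 -1.52113265] [ 0.003 -0.005  0.005 -0.006 -0.001  0.002  0.001]
```

View pics/w5.png

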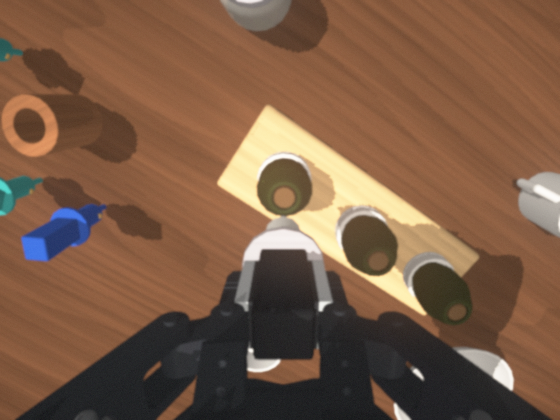

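View pics/s5.png

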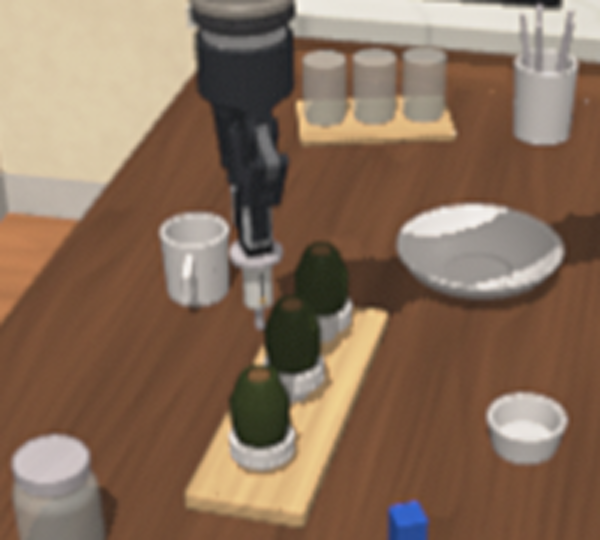

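View pics/t5.png

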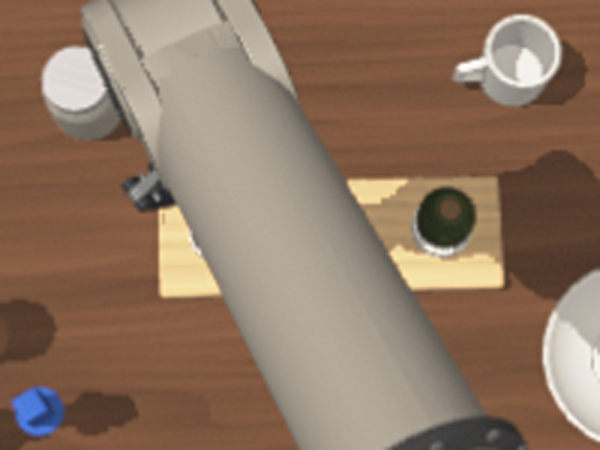

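```bash
python3 - <<'E'
from h import *
s=status.read_state()
print(proj("side",s["ee_pos"]-np.array([0,0,.089])))
for rc,o,z in(((196,284),(225,266.3),.1125),((261,377),(201.2,277.2),.1205),((312,457),(183,287.2),.119)):
    print(atz("wrist",rc,z,s), tri([ray("wrist",rc,s),ray("side",o)]))
im=eyes.snapshot("side");cv2.imwrite("pics/s6.png",cv2.resize(im[170:250,230:310],None,fx=7,fy=7,interpolation=2)[:,:,::-1])
E
```

```text
[209.00186063 265.68213038]
[0.60711291 0.08637368 0.1125    ] (array([0.6065494 , 0.08606449, 0.1126408 ]), [0.0006567066234228219, 0.000656706623423064])
[ 0.6033621 -0.0184076  0.1205   ] (array([ 0.60356151, -0.01781549,  0.12183413]), [0.00017556797571431236, 0.0001755679757143229])
[ 0.60168896 -0.12443828  0.119     ] (array([ 0.6013119 , -0.1252719 ,  0.11849681]), [0.00033058962544934054, 0.00033058962544932395])
```

View pics/s6.png

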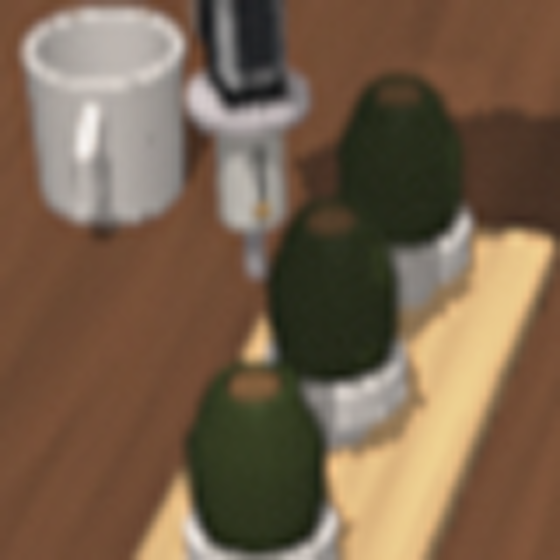

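```bash
python3 - <<'E'
from h import *
s=status.read_state();print(tomove((.6068,.0858,.2517),s))
E
python3 -m crank '0 2 5 0; 0 2 15 0; 0 2 27 0; 0 2 37 0; 0 2 43 0; 0 2 44 0; 0 2 44 0; 0 2 44 0'; python3 - <<'E'
from h import *
im=eyes.snapshot("side");cv2.imwrite("pics/s7.png",cv2.resize(im[170:250,230:310],None,fx=7,fy=7,interpolation=2)[:,:,::-1])
s=status.read_state();print(s["ee_pos"],s["force"])
E
```

```text
[0.73375903 1.2895985  0.48827487]
t: 8.65
ee_pos: [0.6069, 0.085, 0.2086]
orientation: [[0.84, 0.542, 0.002], [0.542, -0.84, 0.003], [0.003, -0.001, -1.0]]
force: [0.3, 0.9, -0.6]
width: 0.273
[0.60696917 0.08502579 0.208722  ] [ 0.46062896 -0.24843438 -1.15489574]
```

View pics/s7.png

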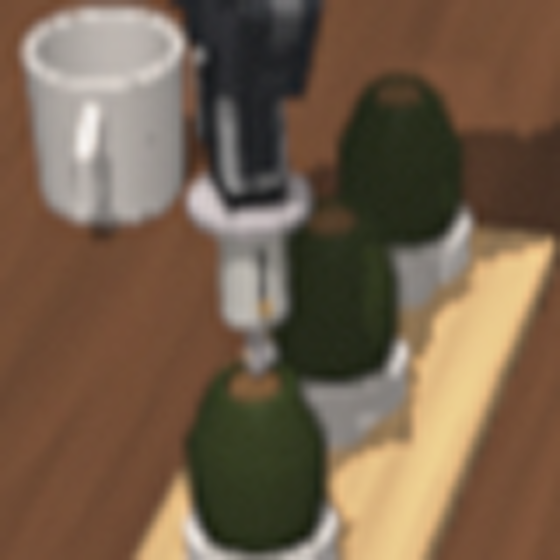

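The tip is about 7 mm above the button (crop 260,368 against stem 255,385), so I'm pressing in small steps.

```bash
python3 -m crank '0 0 3 0; 0 0 6 0; 0 0 8 0; 0 0 8 0; 0 0 8 0'; python3 -m crank '0 0 2 0; 0 0 2 0; 0 0 2 0';python3 -m crank '0 0 2 0; 0 0 2 0; 0 0 2 0';python3 -m crank '0 0 2 0; 0 0 2 0; 0 0 2 0'
```

```text
t: 9.2
ee_pos: [0.6072, 0.0851, 0.2009]
orientation: [[0.84, 0.542, 0.003], [0.542, -0.84, 0.003], [0.004, -0.001, -1.0]]
force: [1.0, 0.6, -0.1]
width: 0.274
t: 9.5
ee_pos: [0.6073, 0.0851, 0.1991]
orientation: [[0.84, 0.542, 0.003], [0.542, -0.84, 0.003], [0.004, -0.001, -1.0]]
force: [0.0, -0.4, 0.4]
width: 0.274
t: 9.8
ee_pos: [0.6073, 0.0851, 0.1971]
orientation: [[0.84, 0.542, 0.003], [0.542, -0.84, 0.003], [0.004, -0.001, -1.0]]
force: [-0.2, 0.1, 1.7]
width: 0.272
t: 10.1
ee_pos: [0.6074, 0.0852, 0.1952]
orientation: [[0.84, 0.542, 0.003], [0.542, -0.84, 0.003], [0.004, -0.001, -1.0]]
force: [-0.3, 0.3, 1.8]
width: 0.278
```

```bash
python3 -m crank '0 0 2 0; 0 0 2 0; 0 0 2 0';python3 - <<'E'
from h import *
for i in range(3):
    im=eyes.snapshot("side");s=status.read_state();print(s["ee_pos"],s["force"])
cv2.imwrite("pics/s8.png",cv2.resize(im[170:250,230:310],None,fx=7,fy=7,interpolation=2)[:,:,::-1])
E
```

```text
t: 10.4
ee_pos: [0.6074, 0.0852, 0.1933]
orientation: [[0.84, 0.542, 0.003], [0.542, -0.84, 0.003], [0.004, -0.001, -1.0]]
force: [-1.2, 0.0, 3.7]
width: 0.276
[0.60739422 0.08520571 0.19330144] [-1.60918703  0.08804525  3.6299292 ]
[0.60736113 0.08518178 0.19325592] [-0.30984633 -1.11954431  2.62159718]
[0.60738678 0.08520964 0.19327322] [-1.08713263  0.82213467  3.09463376]
```

View pics/s8.png

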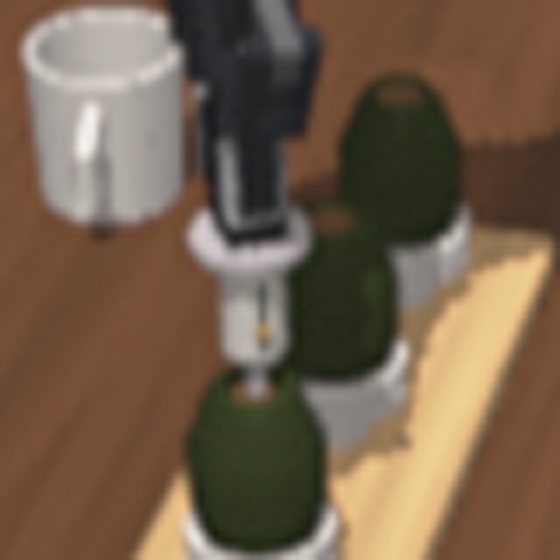

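```bash
python3 -m crank '0 0 2 0; 0 0 2 0; 0 0 2 0; 0 0 2 0; 0 0 2 0';python3 - <<'E'
from h import *
F=[]
for i in range(8):
    im=eyes.snapshot("side");s=status.read_state();F.append(s["force"])
print(s["ee_pos"],np.mean(F,0),np.std(F,0))
cv2.imwrite("pics/s9.png",cv2.resize(im[170:250,230:310],None,fx=7,fy=7,interpolation=2)[:,:,::-1])
E
```

```text
t: 11.05
ee_pos: [0.6074, 0.0852, 0.1913]
orientation: [[0.84, 0.542, 0.003], [0.542, -0.84, 0.003], [0.004, -0.001, -1.0]]
force: [-1.5, -0.2, 4.6]
width: 0.27
[0.60740372 0.08520126 0.19128343] [-0.9853141  -0.06374385  4.58974407] [0.45205653 0.32961668 0.66832868]
```

View pics/s9.png

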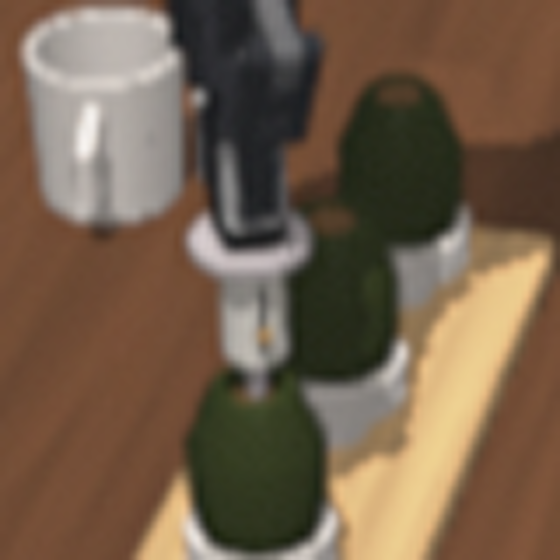

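```bash
cat > f.py <<'E'
from h import *
F=[]
for i in range(8):
    im=eyes.snapshot("side");s=status.read_state();F.append(s["force"][2])
print("TCPz",s["ee_pos"],"Fz",np.mean(F),"+-",np.std(F)/8**.5)
E
python3 -m crank '0 0 -4 0; 0 0 -4 0; 0 0 -4 0' >/dev/null; python3 f.py; python3 -m crank '0 0 -4 0; 0 0 -4 0; 0 0 -4 0'>/dev/null; python3 f.py;  python3 -m crank '0 0 -10 0; 0 0 -10 0; 0 0 -10 0; 0 0 -10 0'>/dev/null; python3 f.py
```

```text
TCPz [0.60737921 0.0851858  0.19524215] Fz 3.051296219459264 +- 0.16640204293618302
TCPz [0.60729748 0.08516804 0.19913167] Fz 0.5642476679190114 +- 0.17442297749022748
TCPz [0.60723382 0.0851509  0.2090741 ] Fz -1.481955382850509 +- 0.17450419578927578
```

Place0 gives about 1.95 mm/N including the 1 mm/N pin spring. Ripe predicts 2.1, hard 1.25 and overripe 4.6, so place0 (+y end) is the ripe one. Next I'll hang the tester back.

```bash
python3 -m crank '0 0 -15 0; 0 0 -35 0; 0 0 -46 0; 0 0 -46 0; 0 0 -46 0'
python3 - <<'E'
from h import *
s=status.read_state();print(tomove((.527,.3268,.2535),s))
Q=np.array(s["orientation"]);print("yaw x",np.degrees(np.arctan2(Q[1,0],Q[0,0])))
E
```

```text
t: 14.15
ee_pos: [0.6071, 0.0849, 0.2552]
orientation: [[0.84, 0.542, 0.003], [0.542, -0.84, 0.003], [0.004, -0.001, -1.0]]
force: [0.2, 0.1, -1.8]
width: 0.277
[  63.84641814 -246.6928204     2.11972427]
yaw x 32.82312763884563
```

```bash
python3 -m crank '10 -40 0 0; 23 -87 0 0; 35 -134 0 0; 47 -181 0 0; 57 -222 0 0; 64 -244 0 0; 64 -247 0 0; 64 -247 0 0; 64 -247 0 0; 64 -247 0 0'
python3 - <<'E'
from h import *
s=status.read_state();print(tomove((.527,.3268,.2535),s))
im=eyes.snapshot("side");cv2.imwrite("pics/s10.png",cv2.resize(im[230:350,220:330],None,fx=5,fy=5,interpolation=2)[:,:,::-1])
print(proj("side",s["ee_pos"]-np.array([0,0,.089])))
im=eyes.snapshot("wrist");cv2.imwrite("pics/w10.png",im[:,:,::-1])
E
```

```text
t: 15.15
ee_pos: [0.5279, 0.3252, 0.2552]
orientation: [[0.842, 0.54, 0.003], [0.54, -0.842, 0.002], [0.003, 0.0, -1.0]]
force: [-0.6, -0.7, -1.3]
width: 0.274
[ 0.13628857 -1.80729447  1.74592366]
[272.74743997 270.57234619]
```

View pics/s10.png

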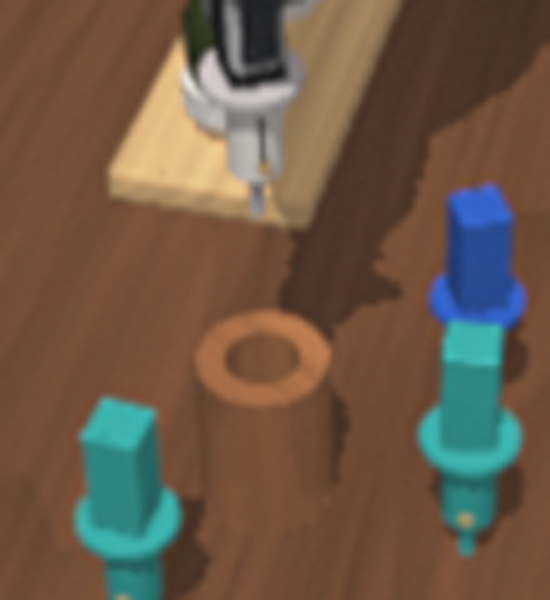

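View pics/w10.png

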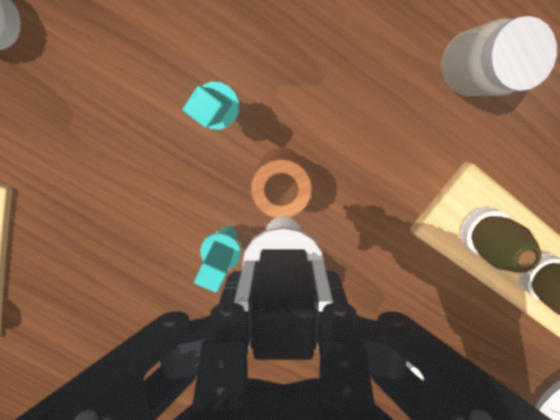

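```bash
python3 -m crank '0 -1.8 20 0; 0 -1.8 50 0; 0 -1.8 75 0; 0 -1.8 90 0; 0 -1.8 100 0; 0 -1.8 105 0; 0 -1.8 115 0; 0 -1.8 120 0; 0 -1.8 120 0'; python3 - <<'E'
from h import *
s=status.read_state();print(tomove((.5274,.327,.1045),s), s["force"])
im=eyes.snapshot("side");cv2.imwrite("pics/s11.png",cv2.resize(im[230:350,220:330],None,fx=5,fy=5,interpolation=2)[:,:,::-1])
E
```

```text
t: 16.15
ee_pos: [0.5269, 0.3274, 0.1351]
orientation: [[0.841, 0.54, 0.002], [0.54, -0.841, 0.002], [0.003, -0.0, -1.0]]
force: [0.2, -0.0, -1.6]
width: 0.274
[ 0.13760676  0.64748559 30.56833884] [ 0.16959934 -0.04709322 -1.5759604 ]
```

View pics/s11.png

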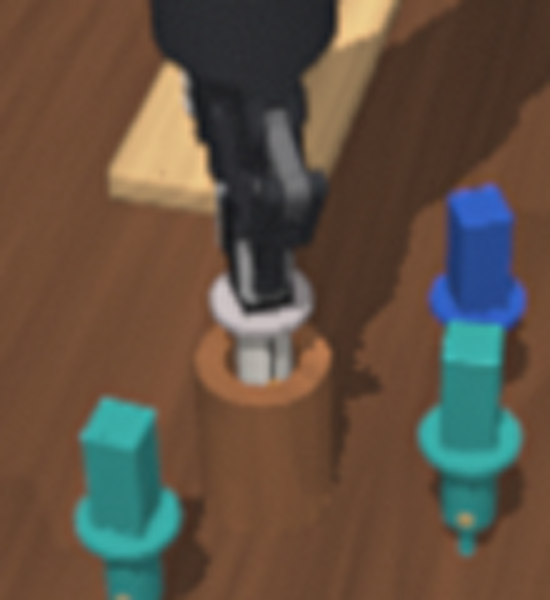

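The barrel is in the bore and no force shows. I'll lower it the rest of the way.

```bash
python3 -m crank '0 0.5 10 0; 0 0.5 20 0; 0 0.5 26 0; 0 0.5 28 0; 0 0.5 29 0; 0 0.5 29 0; 0 0.5 29 0'; python3 f.py
```

```text
t: 16.9
ee_pos: [0.5276, 0.3275, 0.1069]
orientation: [[0.841, 0.54, 0.003], [0.54, -0.841, 0.003], [0.004, -0.0, -1.0]]
force: [0.1, -1.0, -1.8]
width: 0.274
TCPz [0.52745218 0.32723367 0.10662551] Fz -1.313340202810004 +- 0.153801560985614
```

```bash
python3 -m crank '0 0 1.5 0; 0 0 3 0; 0 0 3 0; 0 0 3 0'; python3 f.py
```

```text
t: 17.7
ee_pos: [0.5275, 0.3273, 0.104]
orientation: [[0.841, 0.54, 0.003], [0.54, -0.841, 0.002], [0.004, -0.0, -1.0]]
force: [-0.8, 0.0, 3.8]
width: 0.277
TCPz [0.52754542 0.32734517 0.10394317] Fz 4.6697873107385 +- 0.26024990396955533
```

The flange rests on the rim (+6 N upward). Releasing.

```bash
python3 -m crank '0 0 0 0; 0 0 0 0; 0 0 0 0; 0 0 0 0; 0 0 0 0' 60; python3 -m crank '0 0 -10 0; 0 0 -30 0; 0 0 -60 0; 0 0 -100 0; 0 0 -140 0; 0 0 -150 0; 0 0 -150 0; 0 0 -150 0'
python3 - <<'E'
from h import *
s=status.read_state()
im=eyes.snapshot("side");cv2.imwrite("pics/s12.png",cv2.resize(im[230:350,220:330],None,fx=5,fy=5,interpolation=2)[:,:,::-1])
im=eyes.snapshot("wrist");cv2.imwrite("pics/w12.png",im[:,:,::-1])
print(tomove((.6065,.0857,.254),s),s["joint_positions"])
E
```

```text
t: 18.6
ee_pos: [0.5275, 0.3273, 0.1038]
orientation: [[0.841, 0.54, 0.003], [0.54, -0.841, 0.002], [0.004, -0.0, -1.0]]
force: [0.2, 0.3, -0.2]
width: 0.601
t: 19.4
ee_pos: [0.5266, 0.3265, 0.253]
orientation: [[0.841, 0.54, 0.002], [0.54, -0.841, 0.001], [0.003, 0.0, -1.0]]
force: [-0.6, -1.2, -0.5]
width: 0.604
[-62.83676887 245.77779746  -1.17143465] [-0.26619637  0.41483033 -0.52014781  1.64443054  0.22296592  1.13894012
 -1.84310727]
```

View pics/s12.png

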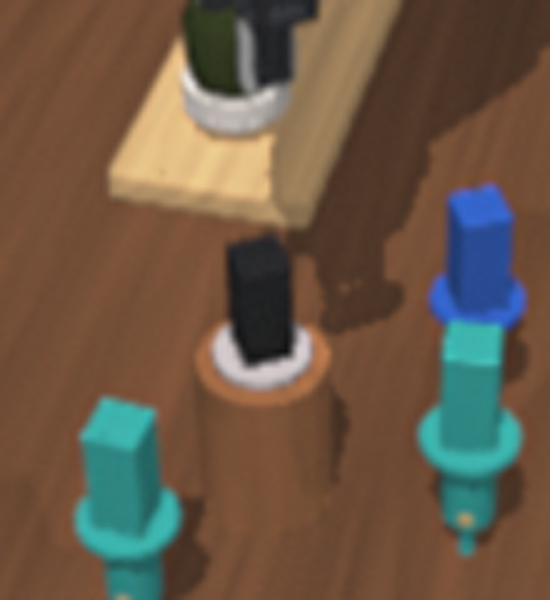

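View pics/w12.png

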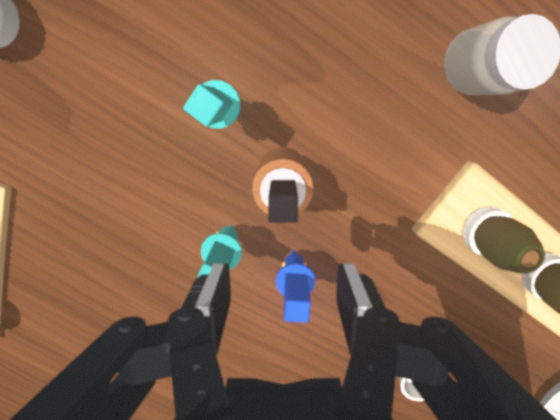

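The tester hangs upright with its flange on the rim (side crop 262,355). Next is the ripe avocado at place0.

```bash
python3 -m crank '-10 40 0 0; -23 87 0 0; -35 134 0 0; -46 180 0 0; -57 222 0 0; -63 246 0 0; -63 247 0 0; -63 247 0 0; -63 247 0 0; -63 247 0 0' 100
python3 - <<'E'
from h import *
s=status.read_state()
im=eyes.snapshot("wrist");cv2.imwrite("pics/w13.png",im[:,:,::-1])
print(tomove((.6065,.0857,.056),s));print(proj("wrist",[.6065,.0857,.1135],s))
E
```

```text
t: 20.5
ee_pos: [0.6061, 0.0862, 0.2516]
orientation: [[0.84, 0.543, -0.0], [0.543, -0.84, 0.001], [0.001, -0.001, -1.0]]
force: [0.2, -0.6, -1.5]
width: 0.999
[-2.61253550e-02  8.27424893e-01  1.95554108e+02]
[197.49396351 283.16064543]
```

View pics/w13.png

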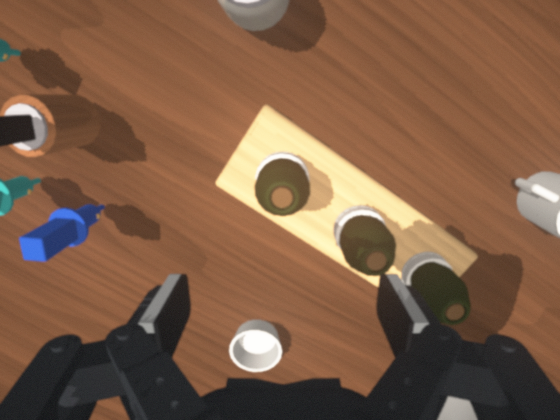

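```bash
python3 -m crank '0 0.5 40 0; 0 0.5 80 0; 0 0.5 110 0; 0 0.5 135 0; 0 0.5 155 0; 0 0.5 175 0; 0 0.5 188 0; 0 0.5 195 0; 0 0.5 195 0; 0 0.5 195 0'
python3 - <<'E'
from h import *
s=status.read_state();print(tomove((.6065,.0857,.056),s),s["force"])
im=eyes.snapshot("side");cv2.imwrite("pics/s14.png",cv2.resize(im[130:280,200:350],None,fx=4,fy=4,interpolation=2)[:,:,::-1])
im=eyes.snapshot("wrist");cv2.imwrite("pics/w14.png",im[:,:,::-1])
E
```

```text
t: 21.55
ee_pos: [0.6071, 0.0861, 0.0575]
orientation: [[0.84, 0.543, 0.001], [0.543, -0.84, 0.001], [0.002, -0.0, -1.0]]
force: [1.0, -1.3, 0.3]
width: 0.999
[-0.68897682  0.01870747  1.46068731] [ 0.95789419 -1.2929888   0.27145418]
```

View pics/s14.png

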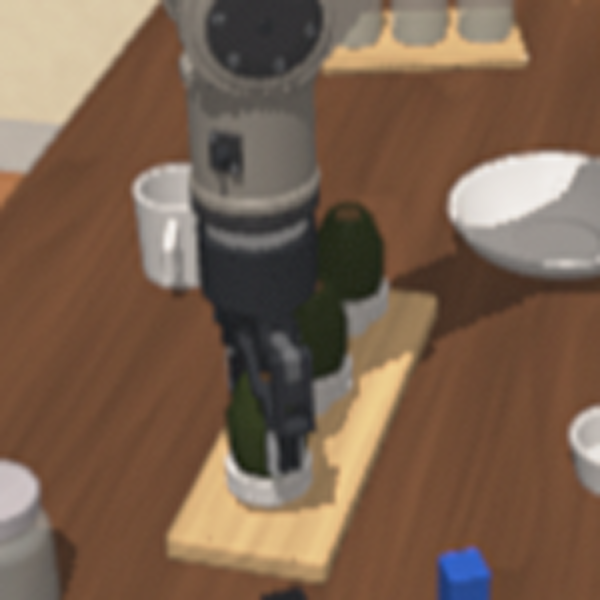

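View pics/w14.png

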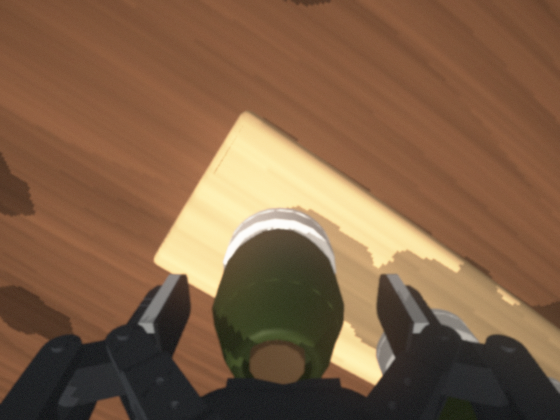

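```bash
python3 -m crank '0 0 0 0; 0 0 0 0; 0 0 0 0; 0 0 0 0; 0 0 0 0; 0 0 0 0' 40 40;  python3 -m crank '0 0 -5 0; 0 0 -15 0; 0 0 -30 0; 0 0 -60 0; 0 0 -95 0; 0 0 -125 0; 0 0 -140 0; 0 0 -140 0; 0 0 -140 0'
python3 - <<'E'
from h import *
s=status.read_state();print(tomove((.46,-.295,.2),s),tomove((.5625,-.058,.2),s))
im=eyes.snapshot("side");cv2.imwrite("pics/s15.png",cv2.resize(im[130:280,200:350],None,fx=4,fy=4,interpolation=2)[:,:,::-1])
im=eyes.snapshot("wrist");cv2.imwrite("pics/w15.png",im[:,:,::-1])
E
```

```text
t: 22.25
ee_pos: [0.6078, 0.0862, 0.0586]
orientation: [[0.84, 0.542, 0.003], [0.542, -0.84, 0.002], [0.004, 0.0, -1.0]]
force: [-0.5, -0.7, 5.7]
width: 0.62
t: 23.15
ee_pos: [0.6067, 0.0857, 0.1978]
orientation: [[0.84, 0.542, 0.002], [0.542, -0.84, 0.001], [0.002, 0.0, -1.0]]
force: [0.6, -0.1, -2.9]
width: 0.621
[-329.72351798  240.27025588   -2.91184083] [-115.07068063   96.74613958   -2.42454714]
```

View pics/s15.png

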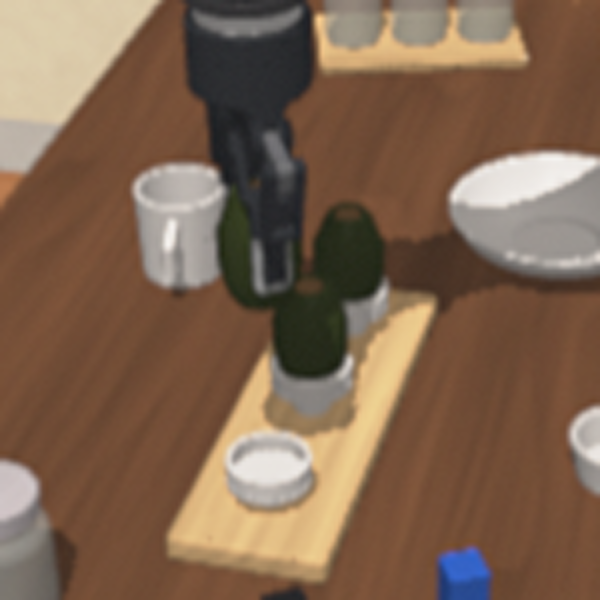

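View pics/w15.png

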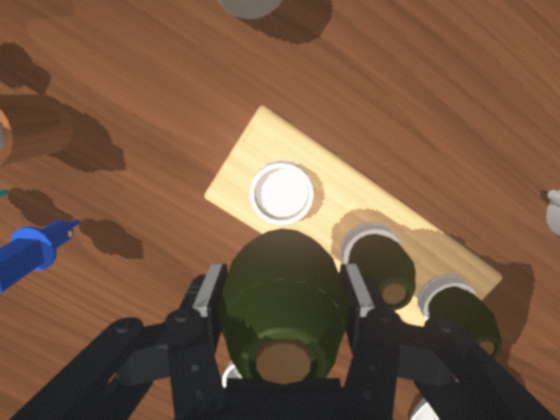

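```bash
python3 -m crank '-15 11 0 0; -45 34 0 0; -80 61 0 0; -115 88 0 0; -150 114 0 0; -185 141 0 0; -220 168 0 0; -255 194 0 0; -285 217 0 0; -310 236 0 0; -322 246 0 0; -327 249 0 0'; python3 -m crank '0 0 0 0; 0 0 0 0; 0 0 0 0'
python3 - <<'E'
from h import *
s=status.read_state();print(tomove((.467,-.301,.2),s))
im=eyes.snapshot("top");cv2.imwrite("pics/t16.png",cv2.resize(im[170:320,320:470],None,fx=4,fy=4,interpolation=2)[:,:,::-1])
im=eyes.snapshot("wrist");cv2.imwrite("pics/w16.png",im[:,:,::-1])
a=np.linspace(0,6.28,73)
P=[proj("wrist",[.467+.09*np.cos(t),-.301+.09*np.sin(t),.042],s) for t in a]
im2=im[:,:,::-1].copy();cv2.polylines(im2,[np.array(P)[:,::-1].astype(int).reshape(-1,1,2)],False,(0,0,255),1);cv2.imwrite("pics/w16.png",im2)
E
```

```text
t: 24.45
ee_pos: [0.4649, -0.3027, 0.1954]
orientation: [[0.842, 0.54, -0.002], [0.54, -0.842, 0.001], [-0.001, -0.002, -1.0]]
force: [0.3, 0.1, -1.5]
width: 0.619
t: 24.75
ee_pos: [0.4656, -0.301, 0.1953]
orientation: [[0.84, 0.542, -0.002], [0.542, -0.84, 0.002], [-0.0, -0.003, -1.0]]
force: [0.1, 0.1, -1.6]
width: 0.622
[ 1.17562164  0.73002389 -4.67129425]
```

View pics/w16.png

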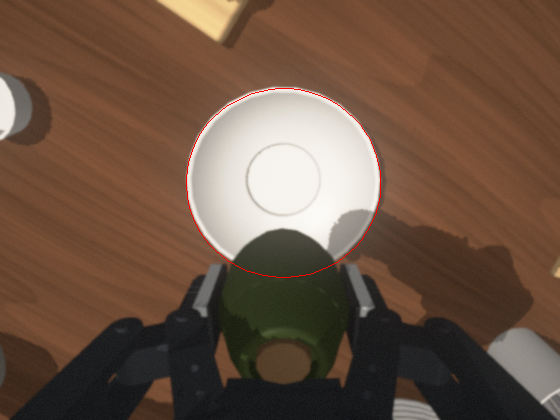

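The bowl rim matches the projected circle, so the fruit is centred over the bowl. I'll lower it.

```bash
python3 -m crank '1 0.7 30 0; 1 0.7 65 0; 1 0.7 95 0; 1 0.7 120 0; 1 0.7 138 0; 1 0.7 148 0; 1 0.7 152 0; 1 0.7 155 0; 1 0.7 155 0; 1 0.7 155 0'; python3 f.py; python3 -m crank '0 0 2 0; 0 0 4 0; 0 0 4 0'; python3 f.py
```

```text
t: 25.85
ee_pos: [0.4671, -0.3015, 0.0413]
orientation: [[0.841, 0.542, -0.0], [0.542, -0.841, 0.001], [0.0, -0.001, -1.0]]
force: [-0.6, -0.5, -2.9]
width: 0.619
TCPz [ 0.46656169 -0.30128645  0.04061134] Fz -1.8173300455830592 +- 0.1400845560595944
t: 26.55
ee_pos: [0.4663, -0.3011, 0.0362]
orientation: [[0.841, 0.542, -0.002], [0.542, -0.841, 0.002], [-0.001, -0.003, -1.0]]
force: [0.4, -0.9, -1.9]
width: 0.614
TCPz [ 0.46660964 -0.30128441  0.03665629] Fz -2.3393618805468024 +- 0.13807158210099718
```

```bash
python3 -m crank '0 0 2 0; 0 0 4 0; 0 0 4 0'; python3 f.py;  python3 -m crank '0 0 1 0; 0 0 2 0; 0 0 2 0'; python3 f.py
```

```text
t: 27.25
ee_pos: [0.4663, -0.3012, 0.0323]
orientation: [[0.841, 0.541, -0.002], [0.541, -0.841, 0.002], [-0.001, -0.003, -1.0]]
force: [-0.5, 0.5, -1.3]
width: 0.618
TCPz [ 0.46660041 -0.30131119  0.03267762] Fz -1.7882122372526745 +- 0.08098273318395735
t: 27.95
ee_pos: [0.4665, -0.3013, 0.0305]
orientation: [[0.841, 0.541, -0.001], [0.541, -0.841, 0.002], [-0.0, -0.002, -1.0]]
force: [-0.2, 0.9, -1.7]
width: 0.618
TCPz [ 0.46662338 -0.30130729  0.03070359] Fz -2.170698622836651 +- 0.19441091426755086
```

```bash
python3 -m crank '0 0 1.5 0; 0 0 1.5 0; 0 0 1.5 0'; python3 f.py; python3 -m crank '0 0 0 0; 0 0 0 0; 0 0 0 0; 0 0 0 0; 0 0 0 0' 95; python3 - <<'E'
from h import *
im=eyes.snapshot("side");cv2.imwrite("pics/s17.png",cv2.resize(im[110:230,280:400],None,fx=5,fy=5,interpolation=2)[:,:,::-1])
im=eyes.snapshot("wrist");cv2.imwrite("pics/w17.png",im[:,:,::-1])
E
```

```text
t: 28.65
ee_pos: [0.4666, -0.3013, 0.0291]
orientation: [[0.841, 0.541, -0.001], [0.541, -0.841, 0.002], [-0.0, -0.002, -1.0]]
force: [-0.2, -0.3, -1.6]
width: 0.618
TCPz [ 0.46665811 -0.30133173  0.02925554] Fz -2.0855041360340008 +- 0.07015926453138925
t: 29.55
ee_pos: [0.4667, -0.3013, 0.0293]
orientation: [[0.841, 0.541, -0.001], [0.541, -0.841, 0.001], [-0.0, -0.002, -1.0]]
force: [-0.2, 0.4, 0.1]
width: 0.952
```

View pics/s17.png

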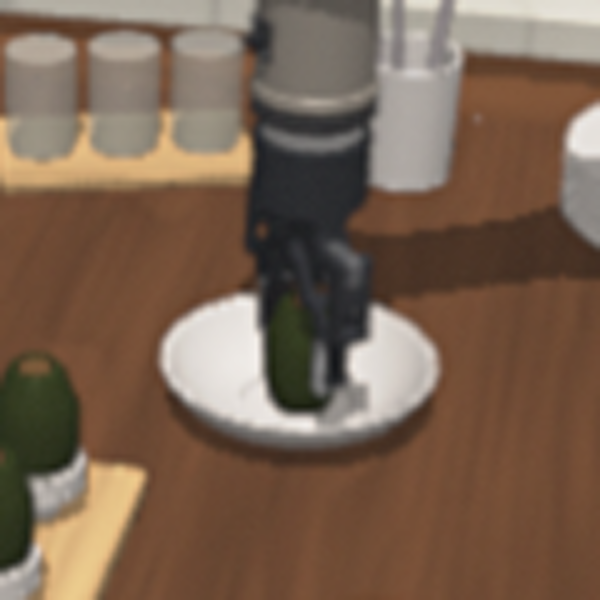

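View pics/w17.png

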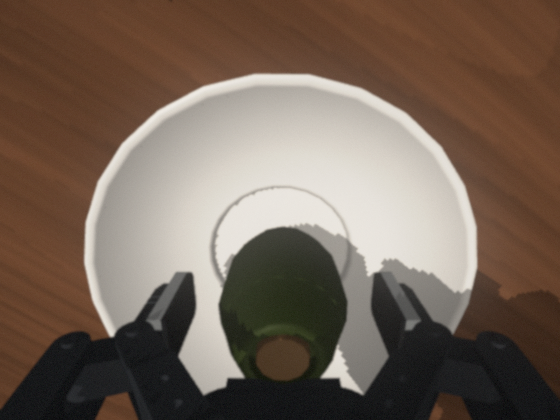

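It stands freely in the bowl. I'll retreat straight up.

```bash
python3 -m crank '0 0 -5 0; 0 0 -15 0; 0 0 -30 0; 0 0 -55 0; 0 0 -90 0; 0 0 -130 0; 0 0 -170 0; 0 0 -190 0; 0 0 -200 0; 0 0 -200 0; 0 0 -200 0; 0 0 -200 0'; python3 - <<'E'
from h import *
for n in("side","top","wrist"):
    im=eyes.snapshot(n);cv2.imwrite(f"pics/{n}18.png",im[:,:,::-1])
E
```

```text
t: 30.85
ee_pos: [0.466, -0.3012, 0.2277]
orientation: [[0.841, 0.542, -0.003], [0.542, -0.841, 0.003], [-0.001, -0.004, -1.0]]
force: [0.6, -0.0, 0.7]
width: 0.951
```

View pics/side18.png

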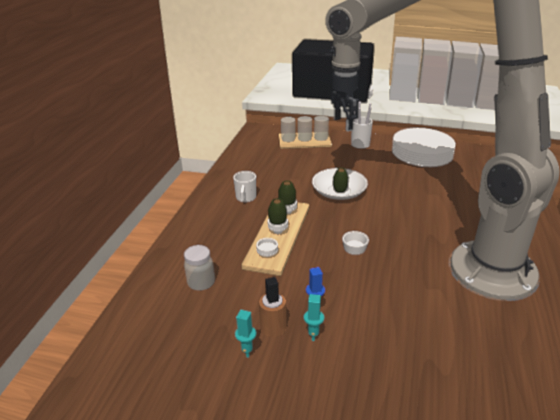

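View pics/wrist18.png

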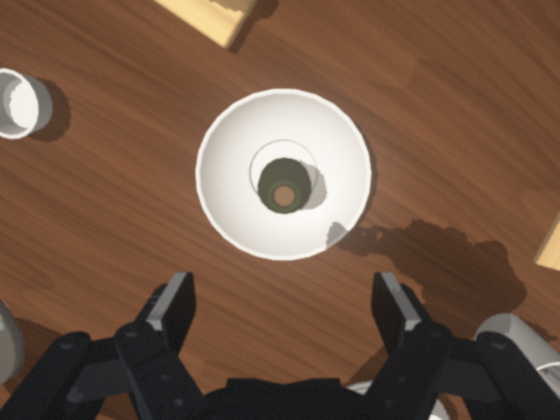

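View pics/top18.png

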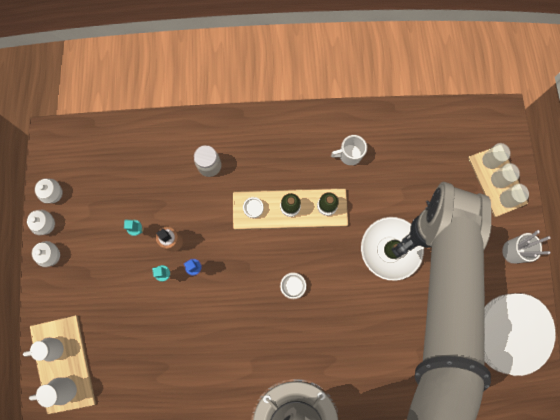

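```bash
python3 -c "
from station import workorder; print(workorder.finish_job())"
```

```text
the job is handed in; nothing more can be done
None
```

I found the ripe avocado at place0 and put it in the bowl. The tester hangs back in its stand, and I handed the job in after about 31 s.

- **Ripeness test:** I pressed only the place0 avocado, up to about 6 N. From the change in force with depth, tester pin and button together gave about 1.95 mm per N. The expected values are about 2.1 for ripe, 1.25 for hard and 4.6 for overripe, so I stopped there.
- **Disagreement:** the contact height from the camera alone gave about 1.7 mm per N, midway between ripe and hard. I trusted the force slope, and the button had also visibly sunk. I did not press the other two avocados as a cross-check.
- **Final pictures:** the ripe avocado stands free near the middle of the bowl. The tester is upright with its flange on the rim, and the other two avocados are still in their cups. The mug, jar, dish and look-alikes show no visible shift, and the open gripper is about 0.2 m above the bowl, touching nothing.

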